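# Stack the slit-lamp filters and hold the dry-storage case open

### The arm

A 7-joint arm with a two-finger parallel gripper is mounted at the origin on the work surface. World frame = base frame: x ahead of the robot, y to its left, z up, the work surface at z = 0. Lengths are in mm, angles in rad, forces in N, time in s.
With the tool pointing down it reaches from about 425 to 875 mm from the base axis. Payload 4.7 kg.
Tool frame: the origin (TCP) lies on the mounting face of the last link; the fingertips stand 173 mm ahead of it and the grasp point (between the pads) lies 155 mm ahead of it; z points along the fingers, y is the line along which they close (so a half turn about z gives the same grasp; the last joint's range is limited). The gripper opens to 85 mm and grips with 20 to 120 N. Pads are 22 mm wide; open, the fingers measure 114 mm over their backs; the gripper's body (76 mm by 85 mm) begins 54 mm behind the grasp point. The pads swing forward as they close: fully open they stand 13 mm farther back than shut.
Start: joints at [1.349, 0.321, -0.07, 1.45, 0.023, 1.371, -0.057], TCP at [151.836, -632.023, 404.749] pointing down, gripper open.
Joint ranges: [-2.86, 2.86], [-0.3, 2.09], [-1.38, 1.24], [0.06, 2.45], [-1.56, 4.7], [0.09, 2.05], [-2.69, 2.69]. Speed limits (rad/s): [2.57, 2.57, 3.14, 3.14, 3.14, 3.14, 3.14].

### API

Orientations are given as a unit quaternion [x, y, z, w].
In Python, from bench import arm gives the robot as it stands.
- The arm moves only by the shell command python3 -m inch 'ROWS'. ROWS is JSON, a list of rows, each an object with "grip": the finger opening in m, from 0 to 0.0854; "dp": the shift along the tool's x, y, z in m, a list of three; "twist": the turn, a rotation vector about the tool's x, y, z in rad, a list of three. A call has 1 to 20 rows; each row shifts and turns the commanded pose from where the row before left it, along the tool's axes as they then stand; what a row does not reach is not made up. A row lasts 1/10 s, in which the tool goes at most 50 mm and 8.59 degrees, less where a joint would pass 70% of its speed; a pose out of reach is approached as far as the arm can. A call is refused whole if a number of a shift passes 0.05 or a number of a turn 0.15, either way. A call with a gripper value outside its range is refused whole. The fingers move at their own pace and stop on an object; the grip force is fixed at half the most. Time passes only in rows, so rows that do not move let the fingers close. It gives the time, the measured TCP pose, the force, the opening and the grip force at its end, in the units of the state.
- arm.sense(): the state, without advancing time (a new reading comes with each control period).
- arm.grab_frame(name): name is "side" or "top"; returns the picture (384x512x3 uint8, red, green, blue); there is no depth.
- arm.calibration(name): a dict with "fx", "fy", "cx", "cy" (pixels), "R" (3x3) and "t" (3): a world point X has camera coordinates R X + t. Camera axes: x right, y down, z forward; pixel columns grow to the right and rows downward; lengths in mm; the calibration is good to about 2 mm. A picture is of the moment at which its call begins. calibration takes no time and is no camera call.
- arm.job_done(): hands the job in; it is judged then, once.
The state is a dict: "time": time; "q": joint angles; "joint_vel": joint speeds; "tau": joint torques, N m; "position": TCP position; "orientation": TCP orientation; "wrist_force": force on the tool from outside, world axes, zero at the start; "torque": the same for the moment, N m; "finger_gap": finger opening in mm; "finger_force": force on a finger pad.
Only numpy, scipy, OpenCV 4.12 (cv2) and the standard library are available. Lean on these libraries where they do the work, as an engineer would, in place of code of your own. Each camera call takes 0.05 s, during which the arm holds its last target. There are 200 camera calls.

### The job

Get the slit-lamp filters ready to be put away: lay the green filter flat in the middle of the steel plate and the blue filter flat and centred on top of it, letting go of each. Then lift the lid of the white dry-storage case with the gripper to 60 degrees open and finish while still holding it steady there, so that a colleague can slide the plate in; the lid falls shut if released. Leave the yellow filter, dropper bottle, jar, occluder and ruler where they are.

Things in the scene. Friction and masses are not known exactly. Their poses are not given: they have to be found in the camera images.
- plate: loose flat round steel plate, 110 mm diameter, 8 mm thick, no rim, a grey circle of 64 mm marks its middle; origin at the centre of its underside, z up
- green_filter: slit-lamp filter in a round black mount with a green top face, a disc of 50 mm diameter and 16 mm thick, about 60 g, lying flat on the table with its green face up; origin at the centre of its underside, z up
- blue_filter: as the green filter, 50 mm diameter and 16 mm thick, but with a blue top face; origin at the centre of its underside, z up. The blue and green filters may start in either's place
- case: white dry-storage case standing fixed on the table, an open box 180 mm (x) by 220 mm (y) by 100 mm high with 6 mm walls, closed by a blue lid; origin at the centre of its underside, its own -x face (with a blue stripe) is the front and faces roughly towards the robot, z up; its place and yaw vary
- hinge (a point): middle of the lid's hinge line, on the case: 90 mm behind the case's centre (its +x) and 104 mm above the table; axes as the case, the hinge runs along the case's y
- lid_handle (a point): middle of the round bar of the black bow handle that stands on the lid's upper face near the front; axes turn with the lid, parallel to the case's when shut: x towards the hinge, z out of the lid's upper face. Bar 12 mm diameter, along the lid's y, 110 mm long between its two legs; 160 mm in front of the hinge line (lid's -x) and 50 mm above it along the lid's z, thus 46 mm clear above the panel's top to the bar's axis; turns with the lid
- lid (a joint): hinged blue lid of the case, a panel 185 mm (hinge line to front lip) by 224 mm by 8 mm, about 0.35 kg, the hinge line at its mid thickness. Value: opening angle of the lid in rad: 0 shut, grows as the front lip is lifted; 1.047 is 60 degrees, the stop is at 1.75. Weight and a spring shut it from any angle; holding it by the handle at 60 degrees takes about 3 N
- yellow_filter: bystander: spare filter like the others with a yellow top face, 50 mm diameter, 16 mm thick; origin at the centre of its underside
- drop_bottle: bystander: small eye-drop bottle, 32 mm diameter, 75 mm tall, red cap; origin at the centre of its underside
- prism_jar: bystander: glass jar with white cap, 60 mm diameter, 70 mm tall; origin at the centre of its underside
- occluder: bystander: flat black eye occluder, a 60 mm disc (centre 80 mm along its +x) on a 16 mm wide handle that ends at 65 mm along its -x, 6 mm thick; origin on its underside
- ruler: bystander: orange flat ruler, 30 by 150 (its y) by 5 mm; origin at the centre of its underside
Not all that is in view belongs to the job. What is shaped like the blue_filter but red is not meant.

How it is judged:
By the outcome, as a careful person would: the job done as asked, in the order asked, and still so for the second after the job is handed in, while the arm keeps its last pose, push and grip.
It also fails if it takes over 61 s, if anything falls off the work surface, if the arm or the gripper's body presses on something with over 40 N, if the wrist force passes 120 N, or if a joint passes its speed limit or range.

## Working session

There is one attempt and no reset: what is moved stays moved. The work goes in short steps, Python scripts to look and compute and a shell command to move; the robot and the scene stay as the last step left them, time stands still between calls to the robot, and variables do not carry over. Pictures are saved under pics/ and viewed, at most 10 in all, crops included, and the job is handed in when it is done.

```bash
ls; mkdir -p pics; python3 - <<'E'
from bench import arm
import cv2,numpy as np
for n in("top","side"):
    cv2.imwrite(f"pics/{n}0.png",arm.grab_frame(n)[:,:,::-1])
    c=arm.calibration(n);print(n,c)
print(arm.sense())
E
```

```text
pics
top {'fx': 440.06934129613103, 'fy': 440.06934129613103, 'cx': 258.0004265592935, 'cy': 193.58815963809712, 'R': array([[ 0.00484257, -0.99987134, -0.01529254],
       [-0.99202252, -0.00287702, -0.12602798],
       [ 0.12596776,  0.01578085, -0.99190881]]), 't': array([  51.41647439,  593.87866384, 1463.66341624])}
side {'fx': 416.46451485352605, 'fy': 416.46451485352605, 'cx': 254.2579616304873, 'cy': 196.82091651115638, 'R': array([[ 0.9996981 , -0.02415841, -0.00448007],
       [-0.02152031, -0.77293645, -0.63411838],
       [ 0.01185648,  0.63402336, -0.773223  ]]), 't': array([-578.10109949,  116.41998875, 1461.16383012])}
{'time': 0.1, 'q': array([ 1.3491023 ,  0.32177774, -0.07011967,  1.45155161,  0.02260527,
        1.37082021, -0.05690519]), 'joint_vel': array([-9.17582295e-05, -2.81286967e-03, -2.84211712e-04, -2.90498468e-03,
        1.55998049e-03,  5.46216422e-04,  6.00755725e-04]), 'tau': array([-3.93750850e-05, -4.94877398e+01, -3.83722382e-01, -3.15211487e+01,
        1.31084959e-02,  7.44086690e-03, -4.10812743e-05]), 'position': array([ 151.79458942, -631.83954361,  403.71484058]), 'orientation': array([ 9.93054461e-01,  1.17652266e-01, -1.47709108e-04, -8.72221813e-04]), 'wrist_force': array([-0.59935213, -0.6411188 , -0.26248017]), 'torque': array([-0.02822692,  0.02217383,  0.03647749]), 'finger_force': 0.0, 'finger_gap': 85.10137954457905}
```

View pics/top0.png

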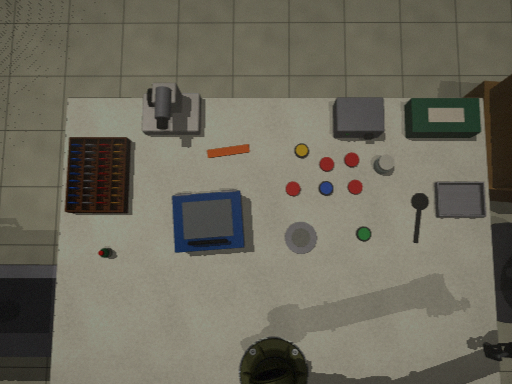

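View pics/side0.png

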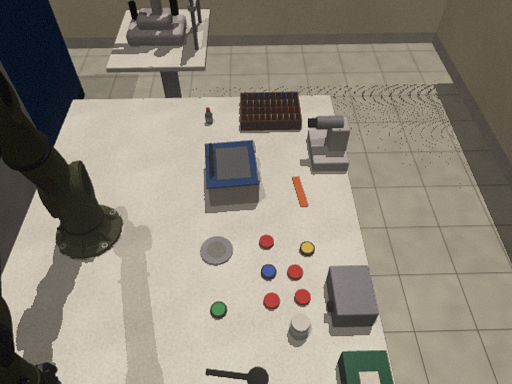

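The top view shows the plate at about (300,237), green at (363,234), blue at (326,188) among four red decoys, and the case lid centred at about (208,221) with its handle at (209,242). The side view shows the same layout: plate (216,250), green (218,310), blue (268,271).

```bash
cat > h.py <<'E'
import cv2,numpy as np
from bench import arm
def ray(n,uv,z):
    c=arm.calibration(n);R=np.array(c["R"]);t=np.array(c["t"])
    d=R.T@np.array([(uv[0]-c["cx"])/c["fx"],(uv[1]-c["cy"])/c["fy"],1]);o=-R.T@t
    return o+d*(z-o[2])/d[2]
def proj(n,X):
    c=arm.calibration(n);p=np.array(c["R"])@np.array(X,float)+np.array(c["t"])
    return np.array([c["fx"]*p[0]/p[2]+c["cx"],c["fy"]*p[1]/p[2]+c["cy"]])
def blob(img,lo,hi,box):
    u0,v0,u1,v1=box
    m=cv2.inRange(cv2.cvtColor(img,cv2.COLOR_RGB2HSV)[v0:v1,u0:u1],lo,hi)
    n,l,s,c=cv2.connectedComponentsWithStats(m)
    i=1+s[1:,4].argmax();return c[i]+[u0,v0],s[i],(l==i).astype(np.uint8)
G=((45,80,40),(85,255,255));B=((105,100,40),(130,255,255))
E
python3 - <<'E'
from h import *
t=cv2.imread("pics/top0.png")[:,:,::-1].copy();s=cv2.imread("pics/side0.png")[:,:,::-1].copy()
for nm,col,bt,bs in(("green",G,(350,220,378,248),(205,298,232,322)),("blue",B,(315,177,337,200),(255,260,282,284))):
    for n,im,b in(("top",t,bt),("side",s,bs)):
        c,st,_=blob(im,*col,b);print(nm,n,c.round(1),st,ray(n,c,16).round(1))
# plate: differs from table -> bounding threshold
for n,im,b in(("top",t,(278,216,324,260)),("side",s,(194,232,240,270))):
    g=cv2.cvtColor(im,cv2.COLOR_RGB2GRAY)[b[1]:b[3],b[0]:b[2]]
    th,m=cv2.threshold(g,0,255,cv2.THRESH_BINARY_INV+cv2.THRESH_OTSU)
    k=max(cv2.findContours(m,cv2.RETR_EXTERNAL,cv2.CHAIN_APPROX_NONE)[0],key=cv2.contourArea)
    e=cv2.fitEllipse(k);c=np.array(e[0])+b[:2];print("plate",n,th,c,e[1],ray(n,c,8).round(1))
# lid outline in top, z 108
c,st,m=blob(t,(100,120,30),(125,255,255),(165,180,255,262))
k=max(cv2.findContours(m,cv2.RETR_EXTERNAL,cv2.CHAIN_APPROX_NONE)[0],key=cv2.contourArea)
P=np.array([ray("top",p[0]+[165,180],108)[:2] for p in k],np.float32)
r=cv2.minAreaRect(P);print("lid",r)
im=cv2.resize(t[180:262,165:255],None,fx=4,fy=4,interpolation=cv2.INTER_CUBIC)
im2=cv2.resize(s[135:215,195:265],None,fx=4,fy=4,interpolation=cv2.INTER_CUBIC)
o=np.zeros((330,650,3),np.uint8);o[:328,:360]=im;o[:320,365:645]=im2
cv2.imwrite("pics/c1.png",o[:,:,::-1])
E
```

```text
green top [363.7 233.4] [  7   8  14  12 126] [ 460.5 -307.    16. ]
green side [218.  308.5] [  6   4  14  14 145] [ 461.2 -311.3   16. ]
blue top [325.8 187.6] [  5   5  13  12 118] [ 618.1 -180.3   16. ]
blue side [268.1 270.1] [  7   5  13  11 116] [ 618.6 -184.6   16. ]
plate top 117.0 [300.43761444 237.48658943] (30.58795166015625, 32.24338912963867) [446.  -92.2   8. ]
plate side 160.0 [216.10556412 250.46016884] (28.262908935546875, 32.36311340332031) [ 447.9 -101.1    8. ]
lid ((495.2866516113281, 215.12503051757812), (182.45819091796875, 220.95159912109375), 4.637930393218994)
```

View pics/c1.png

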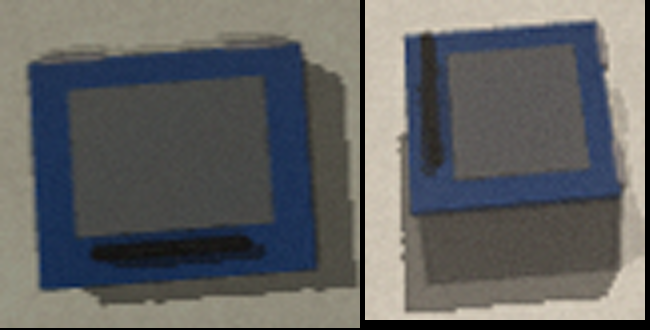

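```bash
python3 -m inch '[{"grip":0.085,"dp":[0.031,-0.02,0.01],"twist":[0,0,0]},{"grip":0.085,"dp":[0.031,-0.02,0.01],"twist":[0,0,0]},{"grip":0.085,"dp":[0.031,-0.02,0.01],"twist":[0,0,0]},{"grip":0.085,"dp":[0.031,-0.02,0.01],"twist":[0,0,0]},{"grip":0.085,"dp":[0.031,-0.02,0.01],"twist":[0,0,0]},{"grip":0.085,"dp":[0.031,-0.02,0.01],"twist":[0,0,0]},{"grip":0.085,"dp":[0.031,-0.02,0.01],"twist":[0,0,0]},{"grip":0.085,"dp":[0.031,-0.02,0.01],"twist":[0,0,0]},{"grip":0.085,"dp":[0.031,-0.02,0.01],"twist":[0,0,0]},{"grip":0.085,"dp":[0.031,-0.02,0.01],"twist":[0,0,0]},{"grip":0.085,"dp":[0.031,-0.02,0.01],"twist":[0,0,0]},{"grip":0.085,"dp":[0.031,-0.02,0.01],"twist":[0,0,0]},{"grip":0.085,"dp":[0,0,0],"twist":[0,0,0]},{"grip":0.085,"dp":[0,0,0],"twist":[0,0,0]}]'
cat >> h.py <<'E'
def delta(xyz):
    from scipy.spatial.transform import Rotation as Ro
    s=arm.sense();R=Ro.from_quat(s["orientation"])
    print("pos",s["position"].round(1),"tool z",R.as_matrix()[:,2].round(3),"yaw y",np.degrees(np.arctan2(*R.as_matrix()[1::-1,1])).round(2),"d tool mm",R.inv().apply(np.array(xyz)-s["position"]).round(1),"F",s["wrist_force"].round(1),"gap",round(s["finger_gap"],1),"t",s["time"])
E
python3 - <<'E'
from h import *
delta((461,-309,174))
# inner circle of the plate, subpixel model fit: annulus contrast
t=cv2.imread("pics/top0.png");s=cv2.imread("pics/side0.png")
from scipy.ndimage import map_coordinates
a=np.linspace(0,2*np.pi,72,endpoint=False)
for n,im in(("top",t),("side",s)):
    g=cv2.cvtColor(im,cv2.COLOR_BGR2GRAY).astype(float);best=[]
    for x in np.arange(434,460,1.):
        for y in np.arange(-108,-84,1.):
            f=lambda r:map_coordinates(g,np.array([proj(n,(x+r*np.cos(b),y+r*np.sin(b),8)) for b in a[::3]]).T[::-1],order=1)
            best.append((abs(np.mean(f(27)-f(37))),x,y))
    best.sort(reverse=True);print(n,best[0],np.mean([b[1:] for b in best[:8]],0))
E
```

```text
time: 1.5
position: [457.8, -310.8, 284.0]
orientation: [0.993, 0.119, -0.001, -0.0]
wrist_force: [0.8, -1.3, 0.2]
finger_gap: 85.2
finger_force: 0.0
pos [ 457.8 -310.8  284. ] tool z [-0.001  0.001 -1.   ] yaw y -76.34 d tool mm [  3.7  -0.9 110. ] F [ 0.8 -1.3  0.2] gap 85.2 t 1.5Traceback (most recent call last):
  File "<stdin>", line 12, in <module>
  File "<stdin>", line 11, in <lambda>
  File "h.py", line 8, in proj
    c=arm.calibration(n);p=np.array(c["R"])@np.array(X,float)+np.array(c["t"])
ValueError: time passes only in moves, steps and waits
```

```bash
python3 -m inch '[{"grip":0.085,"dp":[0.004,-0.001,0.02],"twist":[0,0,0]},{"grip":0.085,"dp":[0,0,0.025],"twist":[0,0,0]},{"grip":0.085,"dp":[0,0,0.025],"twist":[0,0,0]},{"grip":0.085,"dp":[0,0,0.02],"twist":[0,0,0]},{"grip":0.085,"dp":[0,0,0.012],"twist":[0,0,0]},{"grip":0.085,"dp":[0,0,0.008],"twist":[0,0,0]},{"grip":0.085,"dp":[0,0,0],"twist":[0,0,0]},{"grip":0.04,"dp":[0,0,0],"twist":[0,0,0]},{"grip":0.04,"dp":[0,0,0],"twist":[0,0,0]},{"grip":0.04,"dp":[0,0,0],"twist":[0,0,0]},{"grip":0.04,"dp":[0,0,0],"twist":[0,0,0]},{"grip":0.04,"dp":[0,0,0],"twist":[0,0,0]},{"grip":0.04,"dp":[0,0,0],"twist":[0,0,0]}]'
sed -i 's/arm.calibration(n)/cal(n)/; s/^def ray/import functools\n@functools.cache\ndef cal(n): return arm.calibration(n)\ndef ray/' h.py
python3 - <<'E'
from h import *
delta((461,-309,174))
t=cv2.imread("pics/top0.png");s=cv2.imread("pics/side0.png")
from scipy.ndimage import map_coordinates
a=np.linspace(0,2*np.pi,24,endpoint=False)
for n,im in(("top",t),("side",s)):
    g=cv2.cvtColor(im,cv2.COLOR_BGR2GRAY).astype(float);best=[]
    for x in np.arange(434,460,1.):
        for y in np.arange(-108,-84,1.):
            f=lambda r:map_coordinates(g,np.array([proj(n,(x+r*np.cos(b),y+r*np.sin(b),8)) for b in a]).T[::-1],order=1)
            best.append((abs(np.mean(f(27)-f(37))),x,y))
    best.sort(reverse=True);print(n,best[0],np.mean([b[1:] for b in best[:8]],0))
E
```

```text
time: 2.8
position: [461.9, -310.3, 176.3]
orientation: [0.993, 0.118, 0.001, 0.001]
wrist_force: [-0.1, -0.3, 5.4]
finger_gap: 47.3
finger_force: 61.9
pos [ 461.9 -310.3  176.3] tool z [ 0.002 -0.002 -1.   ] yaw y -76.48 d tool mm [-0.6 -1.4  2.3] F [-0.1 -0.3  5.4] gap 47.3 t 2.8
top (np.float64(12.68804287937035), np.float64(447.0), np.float64(-90.0)) [446.875 -90.5  ]
side (np.float64(14.251931356079764), np.float64(448.0), np.float64(-95.0)) [447.375 -96.125]
```

```bash
python3 -m inch '[{"grip":0.04,"dp":[0,0,-0.01],"twist":[0,0,0]},{"grip":0.04,"dp":[0,0,-0.025],"twist":[0,0,0]},{"grip":0.04,"dp":[0,0,-0.025],"twist":[0,0,0]},{"grip":0.04,"dp":[0,0,-0.01],"twist":[0,0,0]},{"grip":0.04,"dp":[0,0,0],"twist":[0,0,0]},{"grip":0.04,"dp":[0,0,0],"twist":[0,0,0]}]'
python3 - <<'E'
from h import *
T=arm.grab_frame("top");S=arm.grab_frame("side")
a=cv2.resize(T[200:270,280:400],None,fx=3,fy=3,interpolation=cv2.INTER_CUBIC)
b=cv2.resize(S[220:320,160:280],None,fx=3,fy=3,interpolation=cv2.INTER_CUBIC)
o=np.zeros((300,725,3),np.uint8);o[:210,:360]=a;o[:,365:]=b
cv2.imwrite("pics/g1.png",o[:,:,::-1])
delta((447,-93,190))
E
```

```text
time: 3.4
position: [460.7, -309.7, 244.1]
orientation: [0.993, 0.118, -0.0, -0.0]
wrist_force: [0.5, 0.5, -1.3]
finger_gap: 47.3
finger_force: 61.7
pos [ 460.5 -309.5  243.3] tool z [-0.002  0.001 -1.   ] yaw y -76.49 d tool mm [  37.5 -213.6   53.6] F [-0.6 -0.3  0.3] gap 47.4 t 3.5
```

View pics/g1.png

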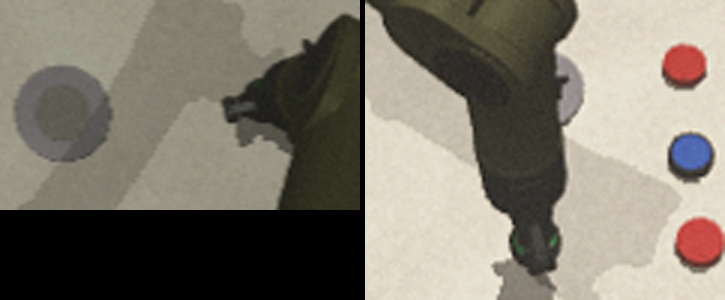

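```bash
python3 -m inch '[{"grip":0.04,"dp":[0.0046,-0.0265,0],"twist":[0,0,0]},{"grip":0.04,"dp":[0.0046,-0.0265,0],"twist":[0,0,0]},{"grip":0.04,"dp":[0.0046,-0.0265,0],"twist":[0,0,0]},{"grip":0.04,"dp":[0.0046,-0.0265,0],"twist":[0,0,0]},{"grip":0.04,"dp":[0.0046,-0.0265,0],"twist":[0,0,0]},{"grip":0.04,"dp":[0.0046,-0.0265,0],"twist":[0,0,0]},{"grip":0.04,"dp":[0.0046,-0.0265,0],"twist":[0,0,0]},{"grip":0.04,"dp":[0.0046,-0.0265,0],"twist":[0,0,0]},{"grip":0.04,"dp":[0,0,0.02],"twist":[0,0,0]},{"grip":0.04,"dp":[0,0,0.02],"twist":[0,0,0]},{"grip":0.04,"dp":[0,0,0],"twist":[0,0,0]},{"grip":0.04,"dp":[0,0,0],"twist":[0,0,0]}]'
python3 -c "
from h import *
delta((447,-94.5,185))"
```

```text
time: 4.7
position: [447.0, -95.1, 204.1]
orientation: [0.993, 0.118, -0.001, -0.001]
wrist_force: [-0.4, -0.7, -0.0]
finger_gap: 47.3
finger_force: 61.8
pos [447.  -95.1 204.1] tool z [-0.002  0.001 -1.   ] yaw y -76.49 d tool mm [ 0.2 -0.5 19.1] F [-0.4 -0.7 -0. ] gap 47.3 t 4.7
```

```bash
python3 -m inch '[{"grip":0.04,"dp":[0,0,0.01],"twist":[0,0,0]},{"grip":0.04,"dp":[0,0,0.005],"twist":[0,0,0]},{"grip":0.04,"dp":[0,0,0.003],"twist":[0,0,0]},{"grip":0.04,"dp":[0,0,0.001],"twist":[0,0,0]},{"grip":0.04,"dp":[0,0,0],"twist":[0,0,0]}]'
python3 -m inch '[{"grip":0.055,"dp":[0,0,0],"twist":[0,0,0]},{"grip":0.065,"dp":[0,0,0],"twist":[0,0,0]},{"grip":0.07,"dp":[0,0,0],"twist":[0,0,0]},{"grip":0.07,"dp":[0,0,0],"twist":[0,0,0]},{"grip":0.07,"dp":[0,0,-0.01],"twist":[0,0,0]},{"grip":0.07,"dp":[0,0,-0.03],"twist":[0,0,0]},{"grip":0.07,"dp":[0,0,-0.03],"twist":[0,0,0]},{"grip":0.07,"dp":[0,0,-0.02],"twist":[0,0,0]},{"grip":0.07,"dp":[0,0,0],"twist":[0,0,0]}]'
python3 -c "
from h import *
delta((618.3,-182.5,250))"
```

```text
time: 5.2
position: [447.4, -95.1, 185.7]
orientation: [0.993, 0.118, -0.0, -0.0]
wrist_force: [-0.8, -0.2, -1.4]
finger_gap: 47.7
finger_force: 61.8
time: 6.1
position: [448.8, -95.2, 279.3]
orientation: [0.993, 0.118, 0.003, 0.002]
wrist_force: [0.6, 0.2, -0.3]
finger_gap: 70.3
finger_force: 0.0
pos [448.8 -95.2 279.3] tool z [ 0.006 -0.003 -1.   ] yaw y -76.49 d tool mm [144.3 124.4  30.7] F [ 0.6  0.2 -0.3] gap 70.3 t 6.1
```

```bash
python3 -m inch '[{"grip":0.07,"dp":[0.024,0.0207,0.003],"twist":[0,0,0]},{"grip":0.07,"dp":[0.024,0.0207,0.003],"twist":[0,0,0]},{"grip":0.07,"dp":[0.024,0.0207,0.003],"twist":[0,0,0]},{"grip":0.07,"dp":[0.024,0.0207,0.003],"twist":[0,0,0]},{"grip":0.07,"dp":[0.024,0.0207,0.003],"twist":[0,0,0]},{"grip":0.07,"dp":[0.024,0.0207,0.003],"twist":[0,0,0]},{"grip":0.07,"dp":[0,0,0],"twist":[0,0,0]},{"grip":0.07,"dp":[0,0,0],"twist":[0,0,0]}]'
python3 - <<'E'
from h import *
delta((618.3,-182.5,176))
T=arm.grab_frame("top");S=arm.grab_frame("side")
for n,im in(("top",T),("side",S)):
    for z in(24,):
        x,y=proj(n,(447,-95,z)).astype(int)
        try:
            c,st,_=blob(im,*G,(x-14,y-14,x+14,y+14));print(n,c.round(1),st,ray(n,c,z).round(1))
        except Exception as e: print(n,e)
a=cv2.resize(T[160:270,270:390],None,fx=3,fy=3,interpolation=cv2.INTER_CUBIC)
b=cv2.resize(S[220:330,180:300],None,fx=3,fy=3,interpolation=cv2.INTER_CUBIC)
cv2.imwrite("pics/b1.png",np.hstack([a,b])[:,:,::-1])
E
```

```text
time: 6.9
position: [616.1, -182.1, 256.3]
orientation: [0.993, 0.118, -0.001, -0.001]
wrist_force: [-1.0, 0.2, 0.2]
finger_gap: 69.9
finger_force: 0.0
pos [ 616.1 -182.1  256.3] tool z [-0.002  0.001 -1.   ] yaw y -76.5 d tool mm [ 2.2  1.  80.3] F [-1.   0.2  0.2] gap 69.9 t 6.9
top [301.4 237.1] [  8   8  14  13 131] [446.8 -94.2  24. ]
side [215.7 247.4] [  9  10  13  11 102] [447.6 -99.1  24. ]
```

View pics/b1.png

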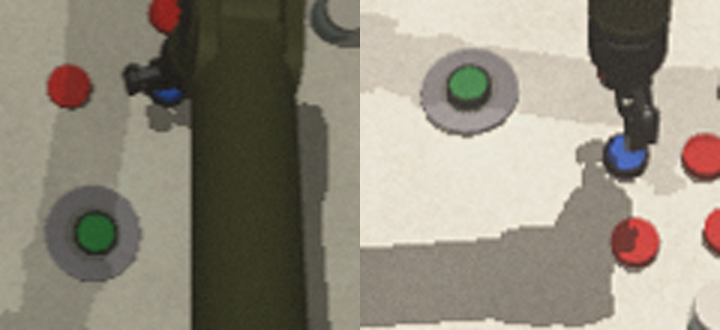

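```bash
python3 -m inch '[{"grip":0.07,"dp":[0.0025,0.001,0.02],"twist":[0,0,0]},{"grip":0.07,"dp":[0,0,0.02],"twist":[0,0,0]},{"grip":0.07,"dp":[0,0,0.02],"twist":[0,0,0]},{"grip":0.07,"dp":[0,0,0.012],"twist":[0,0,0]},{"grip":0.07,"dp":[0,0,0.006],"twist":[0,0,0]},{"grip":0.07,"dp":[0,0,0.002],"twist":[0,0,0]},{"grip":0.07,"dp":[0,0,0],"twist":[0,0,0]},{"grip":0.04,"dp":[0,0,0],"twist":[0,0,0]},{"grip":0.04,"dp":[0,0,0],"twist":[0,0,0]},{"grip":0.04,"dp":[0,0,0],"twist":[0,0,0]},{"grip":0.04,"dp":[0,0,0],"twist":[0,0,0]},{"grip":0.04,"dp":[0,0,0],"twist":[0,0,0]}]'
python3 -m inch '[{"grip":0.04,"dp":[0,0,-0.01],"twist":[0,0,0]},{"grip":0.04,"dp":[0,0,-0.025],"twist":[0,0,0]},{"grip":0.04,"dp":[0,0,-0.025],"twist":[0,0,0]},{"grip":0.04,"dp":[0,0,-0.02],"twist":[0,0,0]},{"grip":0.04,"dp":[0,0,0],"twist":[0,0,0]},{"grip":0.04,"dp":[0,0,0],"twist":[0,0,0]}]'
python3 -c "
from h import *
delta((447.4,-95.3,201))"
```

```text
time: 8.2
position: [619.8, -182.7, 179.3]
orientation: [0.993, 0.118, 0.001, 0.001]
wrist_force: [-0.6, -0.3, 6.3]
finger_gap: 46.9
finger_force: 61.7
time: 8.8
position: [619.0, -182.7, 257.9]
orientation: [0.993, 0.118, 0.0, 0.0]
wrist_force: [-0.1, 0.5, -0.5]
finger_gap: 46.8
finger_force: 61.7
pos [ 619.  -182.7  257.9] tool z [ 0. -0. -1.] yaw y -76.49 d tool mm [-146.4 -125.1   56.8] F [-0.1  0.5 -0.5] gap 46.8 t 8.8
```

```bash
python3 -m inch '[{"grip":0.04,"dp":[-0.0244,-0.02085,0],"twist":[0,0,0]},{"grip":0.04,"dp":[-0.0244,-0.02085,0],"twist":[0,0,0]},{"grip":0.04,"dp":[-0.0244,-0.02085,0],"twist":[0,0,0]},{"grip":0.04,"dp":[-0.0244,-0.02085,0],"twist":[0,0,0]},{"grip":0.04,"dp":[-0.0244,-0.02085,0],"twist":[0,0,0]},{"grip":0.04,"dp":[-0.0244,-0.02085,0],"twist":[0,0,0]},{"grip":0.04,"dp":[0,0,0.02],"twist":[0,0,0]},{"grip":0.04,"dp":[0,0,0.015],"twist":[0,0,0]},{"grip":0.04,"dp":[0,0,0],"twist":[0,0,0]},{"grip":0.04,"dp":[0,0,0],"twist":[0,0,0]}]'
python3 -c "
from h import *
delta((447.4,-95.3,204))"
```

```text
time: 9.8
position: [447.1, -95.2, 222.1]
orientation: [0.993, 0.118, -0.001, -0.001]
wrist_force: [-0.1, 0.5, -0.6]
finger_gap: 47.1
finger_force: 61.7
pos [447.1 -95.2 222.1] tool z [-0.002  0.001 -1.   ] yaw y -76.49 d tool mm [ 0.3  0.2 18.1] F [-0.1  0.5 -0.6] gap 47.1 t 9.8
```

```bash
python3 -m inch '[{"grip":0.04,"dp":[0,0,0.01],"twist":[0,0,0]},{"grip":0.04,"dp":[0,0,0.005],"twist":[0,0,0]},{"grip":0.04,"dp":[0,0,0.002],"twist":[0,0,0]},{"grip":0.04,"dp":[0,0,0.001],"twist":[0,0,0]},{"grip":0.04,"dp":[0,0,0],"twist":[0,0,0]},{"grip":0.04,"dp":[0,0,0],"twist":[0,0,0]}]'
```

```text
time: 10.4
position: [447.6, -95.2, 204.9]
orientation: [0.993, 0.118, 0.0, 0.0]
wrist_force: [0.0, -0.7, -0.1]
finger_gap: 47.3
finger_force: 61.7
```

Slightly lower, then release and retreat upward.

```bash
python3 -m inch '[{"grip":0.04,"dp":[0,0,0.0015],"twist":[0,0,0]},{"grip":0.04,"dp":[0,0,0],"twist":[0,0,0]},{"grip":0.055,"dp":[0,0,0],"twist":[0,0,0]},{"grip":0.065,"dp":[0,0,0],"twist":[0,0,0]},{"grip":0.07,"dp":[0,0,0],"twist":[0,0,0]},{"grip":0.07,"dp":[0,0,0],"twist":[0,0,0]},{"grip":0.07,"dp":[0,0,-0.01],"twist":[0,0,0]},{"grip":0.07,"dp":[0,0,-0.03],"twist":[0,0,0]},{"grip":0.07,"dp":[0,0,-0.04],"twist":[0,0,0]},{"grip":0.07,"dp":[0,0,-0.04],"twist":[0,0,0]},{"grip":0.07,"dp":[0,0,-0.04],"twist":[0,0,0]},{"grip":0.07,"dp":[0,0,-0.02],"twist":[0,0,0]},{"grip":0.07,"dp":[0,0,0],"twist":[0,0,0]}]'
python3 -c "
from h import *
delta((428,206,385))"
```

```text
time: 11.7
position: [448.5, -95.0, 387.4]
orientation: [0.993, 0.118, 0.003, 0.002]
wrist_force: [0.3, -0.7, 0.3]
finger_gap: 69.8
finger_force: 0.0
pos [448.5 -95.  387.4] tool z [ 0.007 -0.003 -1.   ] yaw y -76.47 d tool mm [  50.5 -297.4    1.4] F [ 0.3 -0.7  0.3] gap 69.8 t 11.7
```

```bash
python3 -m inch '[{"grip":0.06,"dp":[0,0,0],"twist":[0,0,-0.118]},{"grip":0.06,"dp":[0,0,0],"twist":[0,0,-0.118]},{"grip":0.06,"dp":[0,0,0],"twist":[0,0,-0.118]},{"grip":0.06,"dp":[0,0,0],"twist":[0,0,-0.118]},{"grip":0.06,"dp":[0,0,0],"twist":[0,0,-0.118]},{"grip":0.06,"dp":[0,0,0],"twist":[0,0,-0.118]},{"grip":0.06,"dp":[0,0,0],"twist":[0,0,-0.118]},{"grip":0.06,"dp":[0,0,0],"twist":[0,0,-0.118]},{"grip":0.06,"dp":[0,0,0],"twist":[0,0,-0.118]},{"grip":0.06,"dp":[0,0,0],"twist":[0,0,-0.118]},{"grip":0.06,"dp":[0,0,0],"twist":[0,0,-0.118]},{"grip":0.06,"dp":[0,0,0],"twist":[0,0,-0.118]},{"grip":0.06,"dp":[0,0,0],"twist":[0,0,0]}]'
python3 - <<'E'
from h import *
delta((428,206,385))
t=cv2.imread("pics/top0.png");s=cv2.imread("pics/side0.png")
for n,im,b in(("top",t,(182,232,238,252)),("side",s,(203,140,215,182))):
    g=cv2.cvtColor(im,cv2.COLOR_BGR2GRAY)[b[1]:b[3],b[0]:b[2]]
    m=(g<32).astype(np.uint8)
    k=np.argwhere(m)[:,::-1].astype(np.float32)
    P=np.array([ray(n,p+b[:2],154)[:2] for p in k],np.float32)
    print(n,len(k),cv2.minAreaRect(P),P.mean(0))
    vx,vy,x,y=cv2.fitLine(P,cv2.DIST_L2,0,.01,.01).ravel();print("yaw",np.degrees(np.arctan2(vy,vx)))
T=arm.grab_frame("top");S=arm.grab_frame("side")
for n,im in(("top",T),("side",S)):
    x,y=proj(n,(447,-95,40)).astype(int)
    try:
        c,st,_=blob(im,*B,(x-14,y-14,x+14,y+14));print(n,c.round(1),st,ray(n,c,40).round(1))
    except Exception as e: print(n,e)
E
```

```text
time: 13.0
position: [447.1, -95.0, 382.3]
orientation: [0.678, 0.735, -0.0, -0.001]
wrist_force: [-0.1, 0.6, 0.4]
finger_gap: 60.0
finger_force: 0.0
pos [447.1 -95.  382.3] tool z [-0.002  0.001 -1.   ] yaw y 4.68 d tool mm [301.6   5.5  -2.5] F [-0.1  0.6  0.4] gap 60.0 t 13.0
top 253 ((424.9420471191406, 204.9116973876953), (20.71064567565918, 133.91815185546875), 4.319065093994141) [425.24506 204.26782]
yaw -86.94084Traceback (most recent call last):
  File "<stdin>", line 9, in <module>
cv2.error: OpenCV(4.12.0) /io/opencv/modules/imgproc/src/convhull.cpp:143: error: (-215:Assertion failed) total >= 0 && (depth == CV_32F || depth == CV_32S) in function 'convexHull'
```

```bash
python3 -m inch '[{"grip":0.06,"dp":[0.03,0.004,0],"twist":[0,0,0]},{"grip":0.06,"dp":[0.03,0.004,0],"twist":[0,0,0]},{"grip":0.06,"dp":[0.03,0.004,0],"twist":[0,0,0]},{"grip":0.06,"dp":[0.03,0.004,0],"twist":[0,0,0]},{"grip":0.06,"dp":[0.03,0.004,0],"twist":[0,0,0]},{"grip":0.06,"dp":[0.03,-0.003,0],"twist":[0,0,0]},{"grip":0.06,"dp":[0.03,-0.003,0],"twist":[0,0,0]},{"grip":0.06,"dp":[0.03,-0.003,0],"twist":[0,0,0]},{"grip":0.06,"dp":[0.03,-0.003,0],"twist":[0,0,0]},{"grip":0.06,"dp":[0.03,-0.003,0],"twist":[0,0,0]},{"grip":0.06,"dp":[0,0,0],"twist":[0,0,0]},{"grip":0.06,"dp":[0,0,0],"twist":[0,0,0]}]'
python3 - <<'E'
from h import *
delta((427.5,207,311))
T=arm.grab_frame("top");S=arm.grab_frame("side")
for n,im in(("top",T),("side",S)):
    x,y=proj(n,(447,-95,40)).astype(int)
    try:
        c,st,_=blob(im,*B,(x-14,y-14,x+14,y+14));print(n,c.round(1),st,ray(n,c,40).round(1))
    except Exception as e: print(n,e)
a=cv2.resize(T[180:270,165:325],None,fx=2.5,fy=2.5,interpolation=cv2.INTER_CUBIC)
b=cv2.resize(S[130:270,180:320],None,fx=2.5,fy=2.5,interpolation=cv2.INTER_CUBIC)
o=np.zeros((350,755,3),np.uint8);o[:225,:400]=a;o[:,405:]=b
cv2.imwrite("pics/l1.png",o[:,:,::-1])
E
```

```text
time: 14.2
position: [427.8, 204.6, 382.7]
orientation: [0.678, 0.735, -0.0, -0.0]
wrist_force: [-0.3, -0.8, -1.2]
finger_gap: 60.2
finger_force: 0.0
pos [427.8 204.6 382.7] tool z [-0.001 -0.001 -1.   ] yaw y 4.63 d tool mm [ 2.5 -0.1 71.7] F [-0.3 -0.8 -1.2] gap 60.2 t 14.2
top [301.9 237.2] [  8   9  13  13 131] [446.3 -94.7  40. ]
side [215.1 244.8] [  8  11  13  11 110] [447.1 -99.2  40. ]
```

View pics/l1.png

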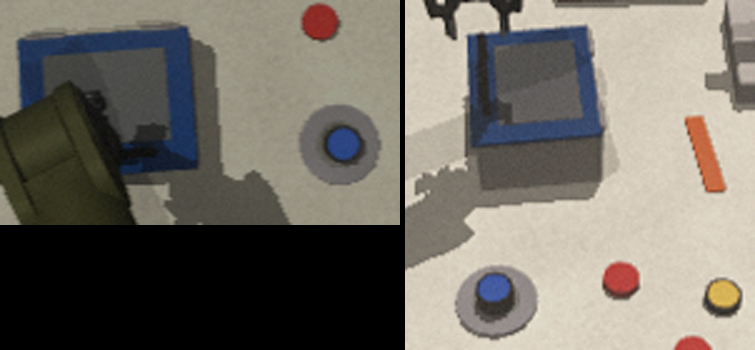

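```bash
python3 -m inch '[{"grip":0.06,"dp":[0.002,0,0.015],"twist":[0,0,0]},{"grip":0.06,"dp":[0,0,0.02],"twist":[0,0,0]},{"grip":0.06,"dp":[0,0,0.015],"twist":[0,0,0]},{"grip":0.06,"dp":[0,0,0.012],"twist":[0,0,0]},{"grip":0.06,"dp":[0,0,0.008],"twist":[0,0,0]},{"grip":0.06,"dp":[0,0,0.002],"twist":[0,0,0]},{"grip":0.06,"dp":[0,0,0],"twist":[0,0,0]},{"grip":0.06,"dp":[0,0,0],"twist":[0,0,0]}]'
python3 -m inch '[{"grip":0.03,"dp":[0,0,0],"twist":[0,0,0]},{"grip":0.02,"dp":[0,0,0],"twist":[0,0,0]},{"grip":0.015,"dp":[0,0,0],"twist":[0,0,0]},{"grip":0.005,"dp":[0,0,0],"twist":[0,0,0]},{"grip":0.005,"dp":[0,0,0],"twist":[0,0,0]},{"grip":0.005,"dp":[0,0,0],"twist":[0,0,0]}]'
```

```text
time: 15.1
position: [428.3, 206.3, 311.8]
orientation: [0.678, 0.735, 0.0, 0.0]
wrist_force: [0.6, -0.2, 0.3]
finger_gap: 60.2
finger_force: 0.0
time: 15.7
position: [428.4, 206.3, 311.4]
orientation: [0.678, 0.735, 0.001, 0.0]
wrist_force: [2.7, 0.3, -0.7]
finger_gap: 9.9
finger_force: 58.4
```

```bash
python3 -c "
import numpy as np
th=np.radians(np.arange(0,61,5));x=-160*np.cos(th)+50*np.sin(th);z=160*np.sin(th)+50*np.cos(th)
print([(round(a,1),round(-b,1)) for a,b in zip(np.diff(x),np.diff(z))],x[-1]-x[0],z[-1]-z[0])"
```

```text
[(np.float64(5.0), np.float64(-13.8)), (np.float64(6.1), np.float64(-13.3)), (np.float64(7.3), np.float64(-12.7)), (np.float64(8.4), np.float64(-12.0)), (np.float64(9.4), np.float64(-11.2)), (np.float64(10.3), np.float64(-10.4)), (np.float64(11.2), np.float64(-9.4)), (np.float64(12.0), np.float64(-8.4)), (np.float64(12.6), np.float64(-7.3)), (np.float64(13.2), np.float64(-6.2)), (np.float64(13.7), np.float64(-5.0)), (np.float64(14.1), np.float64(-3.8))] 123.30127018922192 113.56406460551017
```

```bash
python3 -m inch '[{"grip":0.005,"dp":[0,0.005,-0.0138],"twist":[0,0,0]},{"grip":0.005,"dp":[0,0.0061,-0.0133],"twist":[0,0,0]},{"grip":0.005,"dp":[0,0.0073,-0.0127],"twist":[0,0,0]},{"grip":0.005,"dp":[0,0.0084,-0.012],"twist":[0,0,0]},{"grip":0.005,"dp":[0,0,0],"twist":[0,0,0]},{"grip":0.005,"dp":[0,0,0],"twist":[0,0,0]}]'
```

```text
time: 16.3
position: [453.5, 208.5, 362.3]
orientation: [0.678, 0.735, -0.002, -0.001]
wrist_force: [-5.4, -1.6, 1.2]
finger_gap: 9.6
finger_force: 58.8
```

```bash
python3 -m inch '[{"grip":0.005,"dp":[0,0.0094,-0.0112],"twist":[0,0,0]},{"grip":0.005,"dp":[0,0.0103,-0.0104],"twist":[0,0,0]},{"grip":0.005,"dp":[0,0.0112,-0.0094],"twist":[0,0,0]},{"grip":0.005,"dp":[0,0.012,-0.0084],"twist":[0,0,0]},{"grip":0.005,"dp":[0,0.0126,-0.0073],"twist":[0,0,0]},{"grip":0.005,"dp":[0,0,0],"twist":[0,0,0]},{"grip":0.005,"dp":[0,0,0],"twist":[0,0,0]}]'
```

```text
time: 17.0
position: [508.1, 213.3, 412.1]
orientation: [0.678, 0.735, -0.003, -0.001]
wrist_force: [-15.0, -4.7, 18.9]
finger_gap: 9.4
finger_force: 61.2
```

```bash
python3 -m inch '[{"grip":0.005,"dp":[0,-0.001,-0.002],"twist":[0,0,0]},{"grip":0.005,"dp":[0,0,0],"twist":[0,0,0]},{"grip":0.005,"dp":[0,0,0],"twist":[0,0,0]}]'
python3 -c "
from h import *
s=arm.sense();print(s['torque'],s['wrist_force'],s['orientation'])
S=arm.grab_frame('side');T=arm.grab_frame('top')
a=cv2.resize(S[100:220,170:300],None,fx=3,fy=3,interpolation=cv2.INTER_CUBIC)
b=cv2.resize(T[150:270,150:280],None,fx=3,fy=3,interpolation=cv2.INTER_CUBIC)
cv2.imwrite('pics/l2.png',np.hstack([a,b])[:,:,::-1])"
```

```text
time: 17.3
position: [507.5, 213.0, 412.0]
orientation: [0.678, 0.735, -0.002, -0.001]
wrist_force: [-7.5, -1.7, 7.2]
finger_gap: 9.4
finger_force: 59.9
[-0.4118193   1.82082076 -0.09070041] [-7.51230165 -1.67484731  7.2493611 ] [ 0.67766071  0.73537113 -0.00214941 -0.00080262]
```

View pics/l2.png

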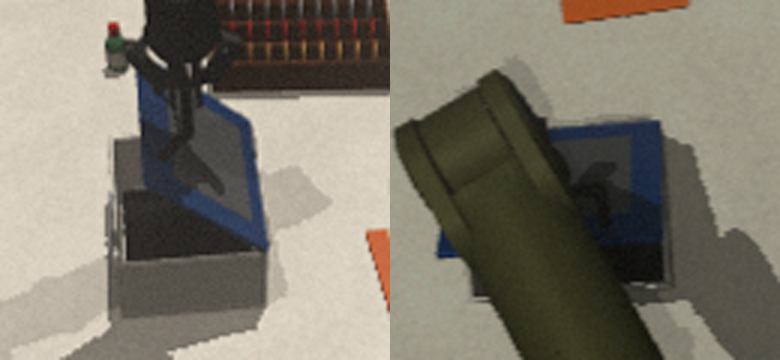

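```bash
python3 -m inch '[{"grip":0.005,"dp":[0,0.0132,-0.0066],"twist":[0,0,0]},{"grip":0.005,"dp":[0,0.0137,-0.0054],"twist":[0,0,0]},{"grip":0.005,"dp":[0,0.0141,-0.0042],"twist":[0,0,0]},{"grip":0.005,"dp":[0,0,0],"twist":[0,0,0]},{"grip":0.005,"dp":[0,0,0],"twist":[0,0,0]},{"grip":0.005,"dp":[0,0,0],"twist":[0,0,0]}]'
python3 - <<'E'
from h import *
s=arm.sense();print(s['torque'],s['orientation'])
from scipy.spatial.transform import Rotation as Ro
bar=s['position']+155*Ro.from_quat(s['orientation']).as_matrix()[:,2];print("grasp pt",bar)
S=arm.grab_frame('side')
# predicted lid outline for several angles drawn on the crop
a=np.radians(4.63);ex=np.array([np.cos(a),np.sin(a),0]);ey=np.array([-np.sin(a),np.cos(a),0]);H=np.array([587.5,220,104])
k=4;u0,v0=190,100
o=cv2.resize(S[v0:v0+115,u0:u0+90],None,fx=k,fy=k,interpolation=cv2.INTER_CUBIC);o2=o.copy()
for d,c in((55,(255,0,0)),(60,(255,255,0)),(65,(0,255,0))):
    t=np.radians(d);X=-ex*np.cos(t)+np.array([0,0,np.sin(t)]);Z=ex*np.sin(t)+np.array([0,0,np.cos(t)])
    P=[H+X*r+ey*y+Z*4 for r,y in((0,-112),(185,-112),(185,112))]
    p=np.array([(proj('side',q)-[u0,v0]+.5)*k for q in P]).astype(int)
    cv2.polylines(o2,[p],False,c,1)
cv2.imwrite('pics/l3.png',np.hstack([o,o2])[:,:,::-1])
E
```

```text
time: 18.0
position: [549.3, 216.4, 429.4]
orientation: [0.678, 0.735, -0.0, 0.0]
wrist_force: [-5.0, -1.3, 8.2]
finger_gap: 9.6
finger_force: 61.8
[-0.36046872  1.14055503 -0.07038579] [ 6.77815070e-01  7.35232303e-01 -4.01852190e-04  1.73355910e-04]
grasp pt [549.28800968 216.26347715 274.38798571]
```

View pics/l3.png

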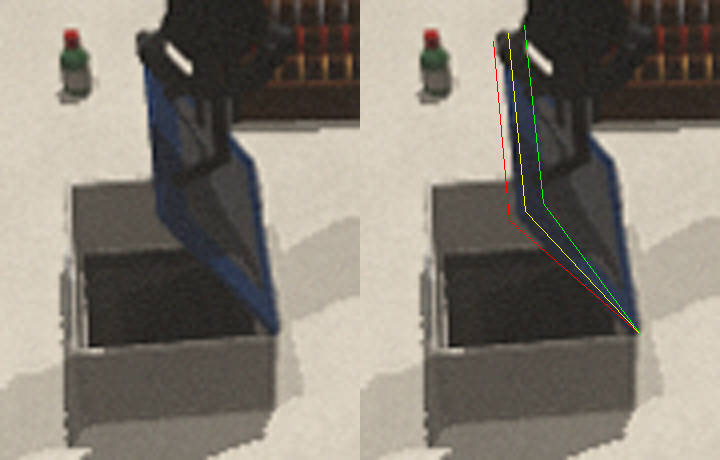

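```bash
python3 -m inch '[{"grip":0.005,"dp":[0,0.0015,-0.001],"twist":[0,0,0]},{"grip":0.005,"dp":[0,0,0],"twist":[0,0,0]},{"grip":0.005,"dp":[0,0,0],"twist":[0,0,0]},{"grip":0.005,"dp":[0,0,0],"twist":[0,0,0]},{"grip":0.005,"dp":[0,0,0],"twist":[0,0,0]},{"grip":0.005,"dp":[0,0,0],"twist":[0,0,0]},{"grip":0.005,"dp":[0,0,0],"twist":[0,0,0]},{"grip":0.005,"dp":[0,0,0],"twist":[0,0,0]}]'
```

```text
time: 18.85
position: [550.6, 216.5, 429.6]
orientation: [0.678, 0.735, -0.001, -0.0]
wrist_force: [-5.2, -1.4, 6.9]
finger_gap: 9.9
finger_force: 61.5
```

Steady at about 60°; handing in.

```bash
python3 -c "
from bench import arm
print(arm.job_done())"
```

```text
the job is handed in; nothing more can be done
None
```

The green filter is flat in the middle of the plate, about 2 mm off centre, with the blue filter centred on it, and the gripper is holding the case lid steady at about 60° by my measurements; I handed the job in at about 19 s of the 61 s allowed, and no verdict came back.

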